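# Shut the store box and lock it with its quarter-turn toggle

### The job

Push the lid of the wooden store box shut until it clicks home on its catch. Then drop the metal T-toggle foot first through the slot in the lid, until its collar rests on the lid, twist it a quarter turn so that its wing stands square across the slot and the lid is locked, and let go. Do not knock over or shove the salt shaker or the mug.

Things in the scene. Friction and masses are not known exactly. Their poses are not given: they have to be found in the camera images.
- box: Fixed light-wood store box, 170 (x) x 220 (y) x 90 (z) mm without lid. Origin: centre of its underside; x from its front (robot side) to its back, y left, z up. A tin and a timer stand inside, below the rim. Under the lid slot a steel strike plate (z 84 to 90 mm) has a slot 20 (x) x 46 (y) mm; below it the toggle's foot has free room to turn.
- lid (a joint): Opening angle of the lid, rad: 0 = shut, grows as its front edge rises. The hinge is stiff, so the lid stays where left; it takes 1 to 2 N on its upper face near the front edge. At about 0.1 rad a sprung catch stops it until pressed with some 5 to 6 N; it then snaps past and holds the lid at 0.
- lid_hinge (a point): Middle of the hinge axis, which runs along box y at the back top edge (box x = 85, z = 90 mm). The lid is a wooden plate 8 mm thick (underside in the plane of the axis) and 224 mm wide, reaching 172 mm forward of the axis; a pull tab 50 mm wide reaches 10 mm further at the middle of its front edge.
- slot_top (a point): Centre of the slot at the level of the shut lid's upper face (fixed to the box at x = -51, y = 0, z = 98 mm; axes as the box). The lid's slot is 24 (x) x 50 (y) mm, over the strike plate's; the long way is y. The seated toggle's origin lies 27 mm below this point.
- toggle: Loose aluminium T-toggle, 80 g, 62 mm tall, upright on its foot, left or right in front of the box. Origin: centre of the foot's underside, z up. Foot 40 (x) x 16 (y) x 10 mm; stem 14 mm thick, z 10 to 27; collar 40 mm across, z 27 to 32; flat wing to grip, 50 (x) x 14 (y) mm, z 32 to 62. Passes the slot with x along box y; locked with x along box x, turned either way.
- salt_shaker: Loose salt shaker, 44 mm across, 90 mm tall, standing on the side of the box where the toggle is not. Origin: centre of its underside. To be left alone.
- mug: Loose blue and white mug, 78 mm across (112 mm with its handle), 92 mm tall, to the right of the box. Origin: its underside. To be left alone.
Not all that is in view belongs to the job. Leave any orange or red look-alike of the toggle alone.

How it is judged:
By the outcome, as a careful person would: the job done as asked, in the order asked, and still so for the second after the job is handed in, with the robot touching nothing.
It also fails if it takes over 62 s, if anything falls off the work surface, if the arm or the gripper's body presses on something with over 40 N, if the wrist force passes 120 N, or if a joint passes its speed limit or range.

### The arm

A 7-joint arm with a two-finger parallel gripper is mounted at the origin on a cart in front of the work surface, level with it; the furniture and walls round the work are solid. World frame = base frame: x ahead of the robot, y to its left, z up, the work surface at z = 0. Lengths are in mm, angles in rad, forces in N, time in s.
With the tool pointing down it reaches from about 350 to 900 mm from the base axis. Payload 7.2 kg.
Tool frame: the origin (TCP) lies at the very end of the fingers, on their centre line; the grasp point (between the pads) lies arm.pinch_z behind it (arm.pinch_z is the distance from the TCP to the grasp point, in mm); z points along the fingers, y is the line along which they close (so a half turn about z gives the same grasp; the last joint's range is limited). The gripper opens to 88 mm and grips with 3 to 60 N. Pads are 20 mm wide; open, the fingers measure 115 mm over their backs; the gripper's body (75 mm by 178 mm) begins 61 mm behind the grasp point.
Start: joints at [-1.187, 0.411, -0.013, 1.596, 0.006, 1.134, -0.082], TCP at [272.875, 562.288, 222.653] pointing down, gripper open.
Joint ranges: [-2.95, 2.95], [-0.29, 1.99], [-1.47, 1.44], [0.14, 2.54], [-1.03, 4.17], [0.13, 1.85], [-2.86, 2.86]. Speed limits (rad/s): [2.39, 2.39, 3.01, 3.01, 3.14, 3.14, 3.14].

### API

Orientations are given as a rotation vector (axis times angle).
In Python, from bench import arm gives the robot as it stands.
- The arm moves only by the shell command python3 -m pendant 'ROWS'. ROWS is JSON, a list of rows, each a list of 3 entries, a list of its own where there are three numbers: the shift along the world's x, y, z in mm, then the turn, a rotation vector about the world's x, y, z in rad, then the finger opening in mm, from 0 to 87.8. In form: [[[tx, ty, tz], [rx, ry, rz], grip], ...]. A call has 1 to 20 rows; each row shifts and turns the commanded pose from where the row before left it; what a row does not reach is not made up. A row lasts 1/8 s, in which the tool goes at most 62.5 mm and 10.7 degrees, less where a joint would pass 70% of its speed; a pose out of reach is approached as far as the arm can. A call is refused whole if a number of a shift passes 62.5 or a number of a turn 0.188, either way. A call with a gripper value outside its range is refused whole. The fingers move at their own pace and stop on an object; the grip force is fixed at half the most. Time passes only in rows, so rows that do not move let the fingers close. It gives the time, the measured TCP pose, the force, the opening and the grip force at its end, in the units of the state.
- arm.get_obs(): the state, without advancing time (a new reading comes with each control period).
- arm.read_camera(name): name is "scene" or "top" or "wrist"; returns a dict with "color" (420x560x3 uint8, red, green, blue), "intrinsics" (3x3 intrinsics, pixels), "world_to_cam" (4x4, takes a point from world to camera coordinates). Camera axes: x right, y down, z forward; pixel columns grow to the right and rows downward; lengths in mm; the calibration is good to about 2 mm. The wrist camera is an equidistant fisheye: a pixel r from the principal point sees the ray r / f radians off the axis. A picture is of the moment at which its call begins. There is no depth.
- arm.close_job(): hands the job in; it is judged then, once.
The state is a dict: "time_s": time; "qpos": joint angles; "qd": joint speeds; "tau": joint torques, N m; "tool_pos": TCP position; "tool_rot": TCP orientation; "ft_force": force on the tool from outside, world axes, zero at the start; "torque": the same for the moment, N m; "opening": finger opening in mm; "grasp_force": force on a finger pad.
Only numpy, scipy, OpenCV 4.12 (cv2) and the standard library are available. Lean on these libraries where they do the work, as an engineer would, in place of code of your own. Each camera call takes 0.05 s, during which the arm holds its last target. There are 200 camera calls.

## Working session

There is one attempt and no reset: what is moved stays moved. The work goes in short steps, Python scripts to look and compute and a shell command to move; the robot and the scene stay as the last step left them, time stands still between calls to the robot, and variables do not carry over. Pictures are saved under pics/ and viewed, at most 10 in all, crops included, and the job is handed in when it is done.

```bash
mkdir -p pics; ls; python3 - <<'E'
from bench import arm
import cv2,numpy as np
o=arm.get_obs();print({k:np.round(v,3).tolist() for k,v in o.items()},arm.pinch_z)
for n in("scene","top"):
    c=arm.read_camera(n);cv2.imwrite(f"pics/{n}0.png",c["color"][:,:,::-1]);print(n,c["intrinsics"].tolist(),np.round(c["world_to_cam"],3).tolist())
E
```

```text
pics
{'time_s': 0.0, 'qpos': [-1.187, 0.412, -0.013, 1.597, 0.006, 1.134, -0.082], 'qd': [-0.001, -0.001, 0.0, 0.001, 0.001, 0.002, 0.001], 'tau': [0.001, -58.797, 0.641, -29.107, -0.054, 0.019, 0.0], 'tool_pos': [272.657, 561.81, 221.808], 'tool_rot': [-0.703, -3.062, 0.003], 'ft_force': [0.319, 0.446, -0.26], 'torque': [-0.021, -0.037, 0.001], 'grasp_force': 0.0, 'opening': 87.546} 18.700000000000003
scene [[507.6519522803767, 0.0, 266.84043531495934], [0.0, 507.6519522803767, 217.17447298188372], [0.0, 0.0, 1.0]] [[0.62, -0.784, -0.02, -341.153], [-0.421, -0.312, -0.852, 309.295], [0.662, 0.536, -0.524, 835.386], [0.0, 0.0, 0.0, 1.0]]
top [[509.0476202935503, 0.0, 284.0686477268966], [0.0, 509.0476202935503, 210.95009050160218], [0.0, 0.0, 1.0]] [[-0.014, -1.0, -0.014, -16.208], [-0.998, 0.015, -0.067, 541.055], [0.067, 0.013, -0.998, 1113.72], [0.0, 0.0, 0.0, 1.0]]
```

View pics/scene0.png

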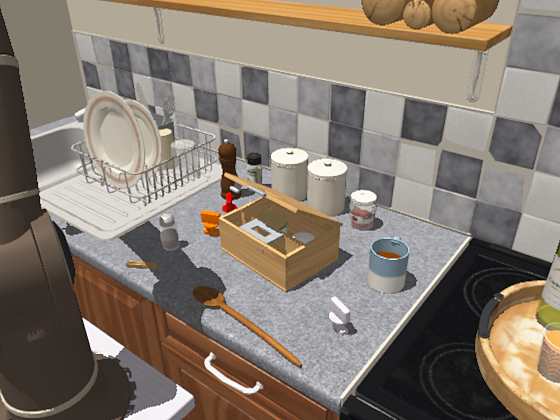

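View pics/top0.png

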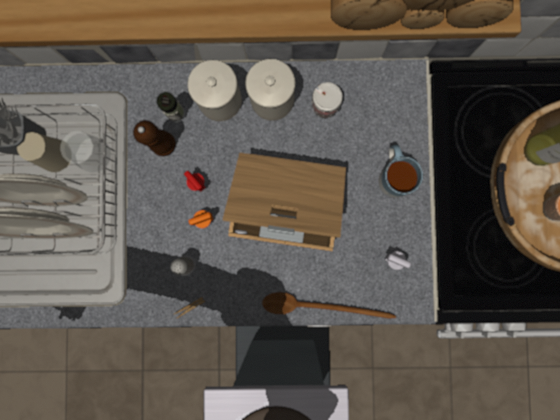

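The top view shows the half-open box at about (285,200), the toggle at (398,260), the mug at (402,177) and the shaker at (179,267). The orange and red look-alikes are at (200,218) and (195,181). I'll enlarge the box and toggle.

```bash
python3 - <<'E'
import cv2,numpy as np
a=cv2.imread("pics/top0.png")[145:275,215:415];b=cv2.imread("pics/scene0.png")[165:340,210:360]
cv2.imwrite("pics/c1.png",np.vstack([cv2.resize(a,(800,520),interpolation=2)]))
cv2.imwrite("pics/c2.png",cv2.resize(b,None,fx=3.4,fy=3.4,interpolation=2))
E
```

```text
(no output)
```

View pics/c1.png

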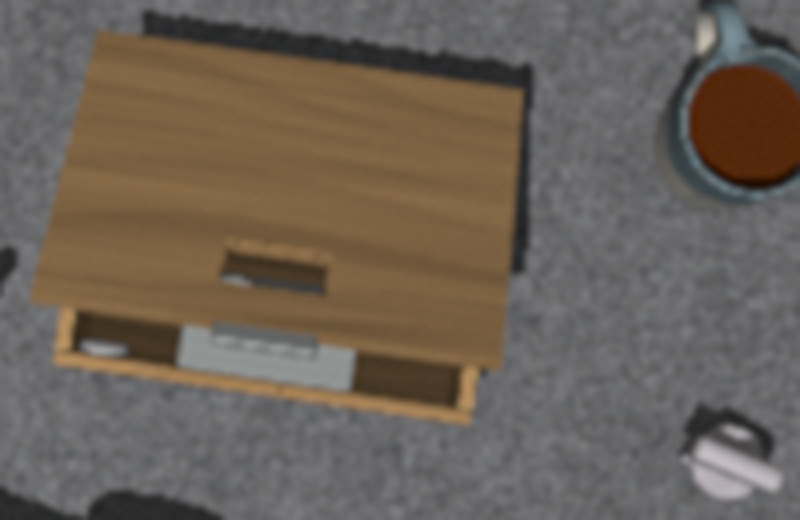

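View pics/c2.png

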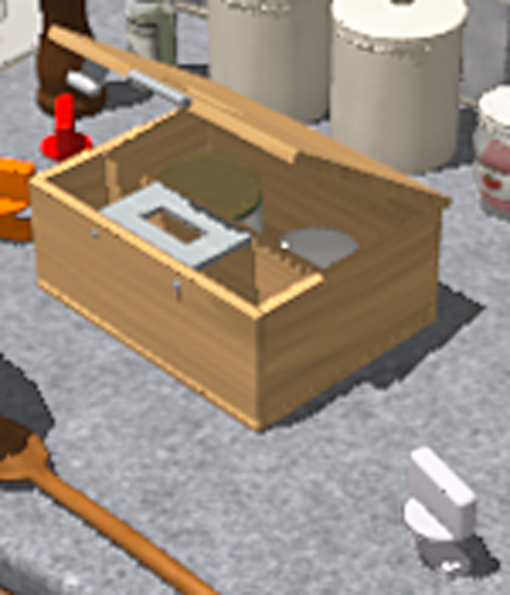

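The crops give the box rim corners, the lid corners and the toggle wing in top-camera pixels. The wing sits at about (399.5,261) and is tilted slightly.

```bash
cat > h.py <<'E'
from bench import arm
import numpy as np,cv2
from scipy.spatial.transform import Rotation as R
def ray(c,uv,fish=False):
    K=c["intrinsics"];T=c["world_to_cam"];d=np.array([(uv[0]-K[0,2])/K[0,0],(uv[1]-K[1,2])/K[1,1],1.])
    if fish:
        r=np.hypot(d[0],d[1]);d=np.array([d[0]/r*np.sin(r),d[1]/r*np.sin(r),np.cos(r)]) if r>0 else np.array([0,0,1.])
    return -T[:3,:3].T@T[:3,3],T[:3,:3].T@d
def plane(c,uv,z,fish=False):
    o,d=ray(c,uv,fish);return o+d*(z-o[2])/d[2]
def proj(c,p,fish=False):
    K=c["intrinsics"];T=c["world_to_cam"];q=T[:3,:3]@np.array(p,float)+T[:3,3]
    if fish:
        r=np.hypot(q[0],q[1]);q=np.array([*(q[:2]/r*np.arctan2(r,q[2])),1])
    return (K@(q/q[2]))[:2]
def tri(a,b):
    (o,d),(p,e)=a,b;s=np.linalg.lstsq(np.c_[d,-e],p-o,rcond=None)[0];return (o+s[0]*d+p+s[1]*e)/2
E
python3 - <<'E'
from h import *
np.set_printoptions(precision=1,suppress=True)
c=arm.read_camera("top");s=arm.read_camera("scene")
f=lambda x,y:(x/4+214.6,y/4+144.6)
g=lambda x,y:(x/3.4+209.6,y/3.4+164.6)
L=plane(c,f(55,363),90);Rr=plane(c,f(470,422),90);print("rim",L,Rr,np.linalg.norm(L-Rr))
d=(L-Rr)/np.linalg.norm(L-Rr);yaw=np.arctan2(-d[0],d[1]);x=np.array([np.cos(yaw),np.sin(yaw),0]);print("yaw",yaw)
m=(L+Rr)/2;print("box",m+85*x,"slot",m+34*x)
print("scene front corners",plane(s,g(32,182),90),plane(s,g(260,318),90),plane(s,g(260,428),0),plane(s,g(38,283),0))
h1,h2=plane(c,f(97,33),98),plane(c,f(525,88),98);print("hinge",h1,h2)
print("lid front z",[tri(ray(c,f(33,300)),ray(s,g(50,32)))],tri(ray(c,f(500,367)),ray(s,g(297,157))))
print("toggle wing",plane(c,f(740,462),62),plane(c,f(700,443),62),plane(c,f(780,480),62))
print("toggle tri",tri(ray(c,f(740,462)),ray(s,g(443,475))))
print("shaker",plane(c,(179,267),85),"mug",plane(c,(402,177),90))
E
```

```text
rim [486.8  91.4  90. ] [ 453.3 -123.3   90. ] 217.305009060547
yaw -0.15520051501092993
box [554. -29.  90.] slot [503.6 -21.2  90. ]
scene front corners [484.5  84.5  90. ] [ 452.4 -128.7   90. ] [ 458.5 -124.2    0. ] [491.3  93.6   0. ]
hinge [658.2  67.4  98. ] [ 625.6 -154.7   98. ]
lid front z [array([515.2,  89. , 188.1])] [ 481.  -131.5  187.7]
toggle wing [ 429.8 -267.7   62. ] [ 440.2 -246.9   62. ] [ 420.1 -288.5   62. ]
toggle tri [ 430.1 -269.    58.3]
shaker [422.6 195.4  85. ] mug [ 603.1 -271.9   90. ]
```

```bash
python3 -m pendant '[[[17.7,-38.6,1],[0,0,-0.091],0],[[17.7,-38.6,1],[0,0,-0.091],0],[[17.7,-38.6,1],[0,0,-0.091],0],[[17.7,-38.6,1],[0,0,-0.091],0],[[17.7,-38.6,1],[0,0,-0.091],0],[[17.7,-38.6,1],[0,0,-0.091],0],[[17.7,-38.6,1],[0,0,-0.091],0],[[17.7,-38.6,1],[0,0,-0.091],0],[[17.7,-38.6,1],[0,0,-0.091],0],[[17.7,-38.6,1],[0,0,-0.091],0],[[17.7,-38.6,1],[0,0,-0.091],0],[[17.7,-38.6,1],[0,0,-0.091],0],[[17.7,-38.6,1],[0,0,-0.091],0],[[17.7,-38.6,1],[0,0,-0.091],0],[[0,0,0],[0,0,0],0],[[0,0,0],[0,0,0],0]]'
```

```text
time_s: 2.2
tool_pos: [520.3, 22.5, 236.4]
tool_rot: [-2.385, -2.043, 0.0]
ft_force: [-0.1, 0.1, 0.6]
opening: 0.5
grasp_force: 0.0
```

```bash
python3 -m pendant '[[[0,0,-25],[0,0,0],0],[[0,0,-20],[0,0,0],0],[[0,0,-8],[0,0,0],0],[[-4,0.6,-8],[0,0,0],0],[[-4,0.6,-8],[0,0,0],0],[[-4,0.6,-8],[0,0,0],0],[[-4,0.6,-8],[0,0,0],0],[[-3,0.5,-8],[0,0,0],0],[[-3,0.5,-8],[0,0,0],0],[[-2,0.3,-8],[0,0,0],0]]'; python3 -m pendant '[[[-2,0.3,-6],[0,0,0],0],[[0,0,-5],[0,0,0],0]]'
```

```text
time_s: 3.45
tool_pos: [496.4, 25.5, 127.1]
tool_rot: [-2.387, -2.043, 0.0]
ft_force: [1.2, 0.3, 0.1]
opening: 0.6
grasp_force: 0.3
time_s: 3.7
tool_pos: [494.3, 25.9, 116.2]
tool_rot: [-2.386, -2.043, 0.001]
ft_force: [0.2, 0.2, -0.2]
opening: 0.9
grasp_force: 0.3
```

```bash
python3 - <<'E'
from h import *
c=arm.read_camera("scene")["color"][90:340,130:430,::-1]
cv2.imwrite("pics/s1.png",cv2.resize(c,None,fx=2,fy=2))
E
```

```text
(no output)
```

View pics/s1.png

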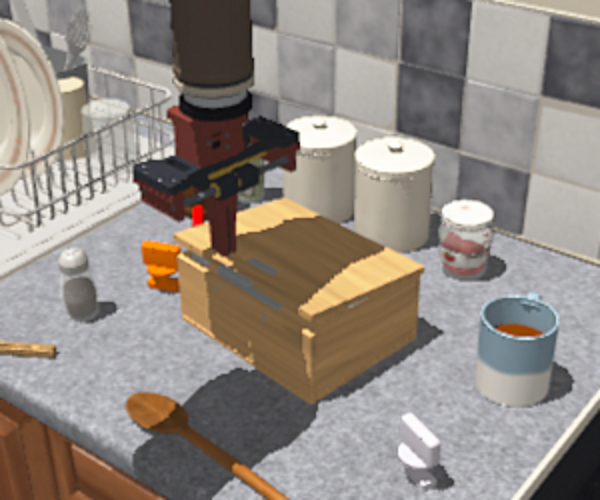

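The fingers are on the lid near its front-left edge at about (222,250), and the lid is nearly shut. Now I'll press past the catch.

```bash
for i in 1 2 ; do python3 -m pendant '[[[0,0,-3],[0,0,0],0],[[0,0,-2],[0,0,0],0]]'|egrep 'pos|force'; done;  python3 -m pendant '[[[0,0,-3],[0,0,0],0],[[0,0,-3],[0,0,0],0]]'|egrep 'pos|ft'; python3 -m pendant '[[[0,0,-2],[0,0,0],0],[[0,0,-1],[0,0,0],0],[[0,0,0],[0,0,0],0]]'|egrep 'pos|ft'
```

```text
tool_pos: [494.6, 25.9, 112.6]
ft_force: [-6.1, 0.4, 15.6]
grasp_force: 7.5
tool_pos: [494.0, 26.0, 107.0]
ft_force: [-4.6, 0.7, 7.4]
grasp_force: 3.1
tool_pos: [494.8, 25.9, 100.6]
ft_force: [0.4, 0.2, -0.0]
tool_pos: [495.0, 25.9, 98.3]
ft_force: [-2.9, -0.1, 9.1]
```

```bash
python3 -m pendant '[[[0,0,-1.5],[0,0,0],0],[[0,0,0],[0,0,0],0],[[0,0,30],[0,0,0],20],[[0,0,50],[0,0,0],50],[[0,-25,50],[0,0,0],85],[[-30,-60,20],[0,0,0],85],[[-20,-60,0],[0,0,0],85],[[0,-60,0],[0,0,-0.1],85],[[-10,-60,0],[0,0,-0.1],85],[[-5,-20,-10],[0,0,-0.09],85],[[0,0,0],[0,0,0],85],[[0,0,0],[0,0,0],85]]'
python3 - <<'E'
from h import *
w=arm.read_camera("wrist");cv2.imwrite("pics/w1.png",w["color"][:,:,::-1]);t=arm.read_camera("top");cv2.imwrite("pics/t1.png",t["color"][:,:,::-1])
cv2.imwrite("pics/wt1.png",np.hstack([cv2.resize(w["color"][:,:,::-1],(400,300)),cv2.resize(t["color"][130:280,215:415,::-1],(400,300),interpolation=2)]))
E
```

```text
time_s: 6.38
tool_pos: [433.7, -250.2, 233.7]
tool_rot: [-2.653, -1.68, 0.0]
ft_force: [0.8, 0.2, -0.9]
opening: 85.0
grasp_force: 0.0
```

View pics/wt1.png

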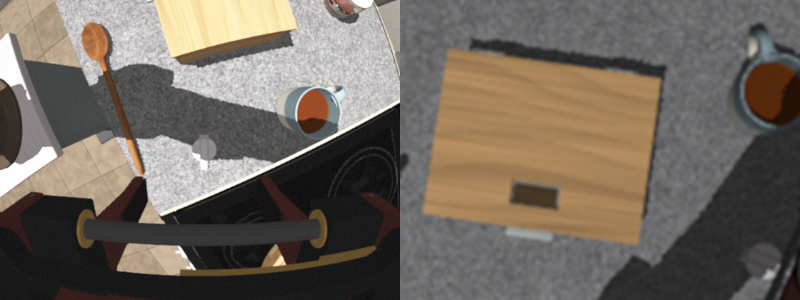

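The lid lies flat and shut. The slot is at top pixel (282,227), and the toggle shows in the wrist view at about (286,209). I'll measure both from close crops.

```bash
python3 - <<'E'
from h import *
np.set_printoptions(precision=1,suppress=True)
w=cv2.imread("pics/w1.png")[175:250,250:330];t=cv2.imread("pics/t1.png")
t_=t[215:240,260:305]
g=cv2.cvtColor(t_,6);print(g.min(),np.median(g))
m=(g<110).astype(np.uint8);n,l,s,ce=cv2.connectedComponentsWithStats(m)
c=arm.read_camera("top")
for i in range(1,n):
    if s[i,4]>30:
        r=cv2.minAreaRect(np.argwhere(l==i)[:,::-1].astype(np.float32));uv=ce[i]+[260,215];print(s[i],uv,r,plane(c,uv,98))
cv2.imwrite("pics/ww.png",np.hstack([cv2.resize(w,(400,375),interpolation=2),cv2.resize(t_,(400,375),interpolation=2)]))
# lid front edge yaw + extents
hsv=cv2.cvtColor(t,40);mm=cv2.inRange(hsv[:,:,:],(8,70,80),(25,255,255));mm[:,:205]=0;mm[:,360:]=0;mm[:140]=0;mm[265:]=0
k=max(cv2.findContours(mm,0,1)[0],key=cv2.contourArea);r=cv2.minAreaRect(k);b=cv2.boxPoints(r);P=np.array([plane(c,x,98) for x in b]);print(P,P.mean(0),np.linalg.norm(P[0]-P[1]),np.linalg.norm(P[1]-P[2]))
E
```

```text
53 128.0
[ 10   6  24  14 274] [281.8 227.6] ((21.96242904663086, 12.494219779968262), (23.79694938659668, 11.63237476348877), 8.746162414550781) [501.1 -20.1  98. ]
[[ 484.    95.8   98. ]
 [ 658.3   69.7   98. ]
 [ 622.1 -154.8   98. ]
 [ 449.1 -126.4   98. ]] [553.4 -28.9  98. ] 176.19895654487794 227.3624608210697
```

View pics/ww.png

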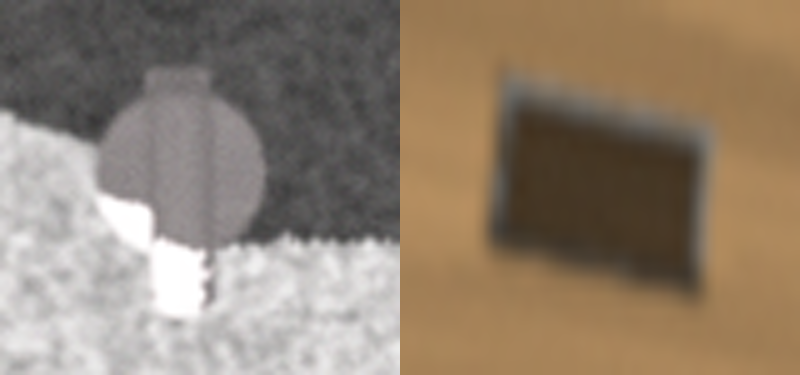

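```bash
python3 - <<'E'
from h import *
np.set_printoptions(precision=2,suppress=True)
w=arm.read_camera("wrist");o=arm.get_obs()
f=lambda x,y:(x/5+249.6,y/5+174.6)
a=plane(w,f(179,68),62,True);b=plane(w,f(181,316),62,True);print(a,b,np.linalg.norm(a-b),(a+b)/2)
v=a-b;print("toggle x ang",np.arctan2(v[1],v[0]))
q=plane(w,f(181,170),32,True);print("collar",q, "cam",ray(w,(0,1),True)[0])
# check where bottom edges of wing ends would be
r=R.from_rotvec(o["tool_rot"]).as_matrix();print("tool y ang",np.arctan2(r[1,1],r[0,1]),o["tool_pos"],r[:,2])
print("cam collar centre col:")
E
```

```text
[ 442.02 -242.03   62.  ] [ 419.18 -291.57   62.  ] 54.55116873726321 [ 430.6 -266.8   62. ]
toggle x ang 1.1388859634526063
collar [ 430.22 -268.81   32.  ] cam [ 464.73 -186.67  396.42]
tool y ang -0.4419890544576771 [ 433.8  -250.66  234.14] [ 0.  0. -1.]
cam collar centre col:
```

```bash
python3 -m pendant '[[[-3.8,-18.2,-20],[0,0,0.01],60],[[0,0,-40],[0,0,0],60],[[0,0,-50],[0,0,0],60],[[0,0,-40],[0,0,0],60],[[0,0,-30],[0,0,0],50],[[0,0,-15],[0,0,0],40],[[0,0,0],[0,0,0],40],[[0,0,0],[0,0,0],10],[[0,0,0],[0,0,0],10],[[0,0,0],[0,0,0],10],[[0,0,0],[0,0,0],10],[[0,0,0],[0,0,0],10]]'
```

```text
time_s: 8.07
tool_pos: [429.8, -270.3, 39.7]
tool_rot: [2.648, 1.689, 0.001]
ft_force: [-0.5, 1.3, 7.6]
opening: 13.8
grasp_force: 30.0
```

```bash
python3 -m pendant '[[[0,0,20],[0,0,0],10],[[0,0,50],[0,0,0],10],[[0,0,50],[0,0,0],10],[[10,35,30],[0,0,0.04],10],[[11,40,0],[0,0,0.04],10],[[11,40,0],[0,0,0.04],10],[[11,40,0],[0,0,0.04],10],[[11,40,0],[0,0,0.04],10],[[11,35,0],[0,0,0.04],10],[[6.7,20,0],[0,0,0.036],10],[[0,0,0],[0,0,0],10],[[0,0,0],[0,0,0],10],[[0,0,0],[0,0,0],10]]'
python3 - <<'E'
from h import *
o=arm.get_obs();r=R.from_rotvec(o["tool_rot"]).as_matrix();print(o["tool_pos"],np.arctan2(r[1,1],r[0,1]),r[:,2],o["ft_force"])
w=arm.read_camera("wrist");cv2.imwrite("pics/w2.png",w["color"][:,:,::-1])
s=arm.read_camera("scene");cv2.imwrite("pics/s2.png",s["color"][:,:,::-1])
cv2.imwrite("pics/ws2.png",np.hstack([cv2.resize(w["color"][140:290,200:350,::-1],(400,400)),cv2.resize(s["color"][130:280,200:350,::-1],(400,400),interpolation=2)]))
print(proj(w,(501.5,-20.3,98),True),proj(s,(501.5,-20.3,98)),proj(w,o["tool_pos"]-[0,0,40],True),proj(s,o["tool_pos"]-[0,0,40]))
E
```

```text
time_s: 9.7
tool_pos: [500.7, -21.8, 189.1]
tool_rot: [2.393, 2.035, -0.0]
ft_force: [0.5, -0.0, -1.4]
opening: 13.8
grasp_force: 30.0
[500.71841733 -21.75195185 189.10516977] -0.16173383704210237 [ 5.82553557e-05 -2.52791834e-04 -9.99999966e-01] [ 0.51214452 -0.01830073 -1.44785457]
[282.7258281  217.20642962] [259.42259811 226.76212241] [281.99359701 239.95152287] [259.06211108 206.8646938 ]
```

View pics/ws2.png

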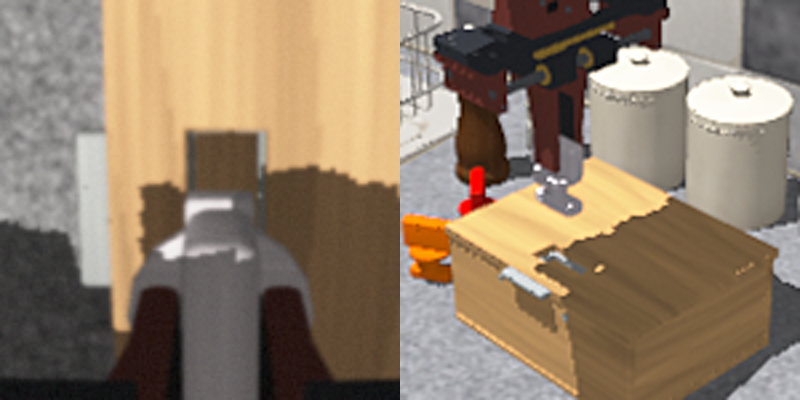

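The wrist crop shows the foot tip (crop x 185–257, y 190) in line with the slot (crop x 186–267, far end y 131). I'll compute the offset.

```bash
python3 - <<'E'
from h import *
np.set_printoptions(precision=2,suppress=True)
w=arm.read_camera("wrist");k=150/400
f=lambda x,y:(200+(x+.5)*k-.5,140+(y+.5)*k-.5)
o=arm.get_obs()["tool_pos"];ya=-.156;X=np.array([np.cos(ya),np.sin(ya),0]);Y=np.array([-X[1],X[0],0])
ref=np.array([501.5,-20.3,98])
L=lambda p:np.array([(p-ref)@X,(p-ref)@Y])
print("slot L,R at far end",[L(plane(w,f(*p),98,True)) for p in((186,131),(267,131),(186,185),(267,190))])
z0=o[2]-39.7
print("foot",[L(plane(w,f(*p),z0,True)) for p in((185,191),(257,191))],"tcp",L(o),"cam",L(ray(w,(0,1),True)[0]))
# finer automatic edges
g=cv2.cvtColor(cv2.imread("pics/w2.png"),6)
print(g[195,262:310]);print(g[204,262:310]);print(g[213,262:310]);print(g[180:220,276]);print(g[180:220,290])
t=arm.read_camera("top")
E
```

```text
slot L,R at far end [array([-10.33,  23.88]), array([13.71, 23.75]), array([-10.57,   7.37]), array([13.83,  5.68])]
foot [array([-8.66, 18.53]), array([ 8.65, 18.43])] tcp [-0.53 -0.81] cam [ 0.14 69.72]
[186 179 177 178 184 192 174 131  97  69  71  75  80  75  76  82  76  70
  71  71  75  77  79  77  72  74  74  78  77  78  70  73  70  70 102 153
 174 161 160 178 185 183 180 179 182 180 180 179]
[187 179 178 179 188 191 176 136  94  74  67  77  82  76  76  76  85  71
  73  75  77  81  80  81  75  73  77  76  82  74  71  71  70  74  95 127
  95  88 128 135 106  98  92  95  95  89  72  67]
[ 71  75  65  66  65  70  71  80 100 116 115 119 110 106 106 109 107 110
 112 109 109 106 107 107  99  94  85  82  82  84  82  80  79  76  88 118
  84  69  65  72  73  64  71  69  66  69  66  70]
[210 211 211 210 211 211 210 197 175 139  95  82  78  83  78  76  77  78
  76  76  77  75  80  79  76  82  80  77  78  80  77  89 102 106 151 211
 235 236 194 124]
[198 201 198 200 197 197 198 192 179 143  96  74  75  80  77  77  80  75
  76  74  75  76  79  77  82  80  79  72  74  72  82  78  80  82  85  93
  99 102  95  87]
```

```bash
python3 -m pendant '[[[1.7,0,-15],[0,0,0.006],10],[[0,0,-18],[0,0,0],10],[[0,0,-10],[0,0,0],10],[[0,0,0],[0,0,0],10],[[0,0,0],[0,0,0],10]]'
python3 - <<'E'
from h import *
w=arm.read_camera("wrist");cv2.imwrite("pics/w3.png",w["color"][:,:,::-1])
cv2.imwrite("pics/w3c.png",cv2.resize(w["color"][160:240,240:330,::-1],(630,560),interpolation=2))
E
```

```text
time_s: 10.52
tool_pos: [503.0, -20.3, 146.2]
tool_rot: [2.385, 2.045, 0.0]
ft_force: [-0.2, 0.3, -1.2]
opening: 13.9
grasp_force: 30.0
```

View pics/w3c.png

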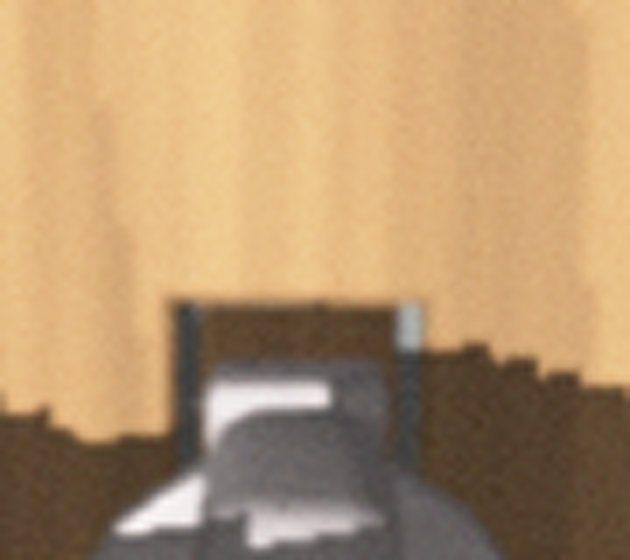

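The foot (crop x 203–387) is centred in the strike slot (x 200–397). Next I check the lengthwise margin.

```bash
python3 - <<'E'
from h import *
np.set_printoptions(precision=2,suppress=True)
w=arm.read_camera("wrist")
f=lambda x,y:(240+(x+.5)/7-.5,160+(y+.5)/7-.5)
o=arm.get_obs()["tool_pos"];ya=-.156;X=np.array([np.cos(ya),np.sin(ya),0]);Y=np.array([-X[1],X[0],0])
L=lambda p:np.array([(p-o)@X,(p-o)@Y])
print([L(plane(w,f(*p),98,True)) for p in((170,303),(425,303))],[L(plane(w,f(*p),o[2]-39.7,True)) for p in((203,360),(387,360))])
E
```

```text
[array([-12.05,  23.08]), array([12.17, 23.13])] [array([-8.59, 19.71]), array([ 8.26, 19.75])]
```

```bash
python3 -m pendant '[[[0,-1.5,0],[0,0,0],10],[[0,0,-4],[0,0,0],10],[[0,0,-4],[0,0,0],10],[[0,0,-4],[0,0,0],10],[[0,0,0],[0,0,0],10]]'; python3 -m pendant '[[[0,0,-4],[0,0,0],10],[[0,0,-4],[0,0,0],10],[[0,0,0],[0,0,0],10]]'
```

```text
time_s: 11.25
tool_pos: [502.4, -21.7, 133.6]
tool_rot: [-2.384, -2.045, 0.001]
ft_force: [-0.8, -0.6, -1.0]
opening: 13.7
grasp_force: 30.0
time_s: 11.62
tool_pos: [502.5, -21.7, 125.6]
tool_rot: [-2.384, -2.045, 0.001]
ft_force: [0.1, 0.5, -0.4]
opening: 13.7
grasp_force: 30.0
```

```bash
python3 -m pendant '[[[0,0,-4],[0,0,0],10],[[0,0,-4],[0,0,0],10],[[0,0,-3],[0,0,0],10],[[0,0,0],[0,0,0],10]]'; python3 -m pendant '[[[0,0,-1.5],[0,0,0],10],[[0,0,-1.5],[0,0,0],10],[[0,0,0],[0,0,0],10]]'
```

```text
time_s: 12.12
tool_pos: [502.5, -21.7, 114.7]
tool_rot: [-2.385, -2.045, 0.001]
ft_force: [-0.7, 0.1, -0.6]
opening: 13.6
grasp_force: 30.0
time_s: 12.5
tool_pos: [502.7, -21.7, 111.9]
tool_rot: [-2.385, -2.045, 0.0]
ft_force: [-0.1, -0.9, -1.4]
opening: 13.6
grasp_force: 30.0
```

```bash
for i in 1 2; do python3 -m pendant '[[[0,0,-1],[0,0,0],10],[[0,0,0],[0,0,0],10]]'|egrep 'pos|ft'; done
```

```text
tool_pos: [502.7, -21.6, 111.0]
ft_force: [0.3, -0.6, -0.7]
tool_pos: [502.8, -21.7, 110.6]
ft_force: [-2.8, -0.3, 6.9]
```

```bash
python3 -m pendant '[[[0,0,0.6],[0,0,0],10],[[0,0,0],[0,0,0.157],10],[[0,0,0],[0,0,0.157],10],[[0,0,0],[0,0,0.157],10],[[0,0,0],[0,0,0],10]]'; python3 -m pendant '[[[0,0,0],[0,0,0.157],10],[[0,0,0],[0,0,0.157],10],[[0,0,0],[0,0,0.157],10],[[0,0,0],[0,0,0.157],10],[[0,0,0],[0,0,0.157],10],[[0,0,0],[0,0,0.157],10],[[0,0,0],[0,0,0.158],10],[[0,0,0],[0,0,0],10],[[0,0,0],[0,0,0],10]]'
python3 - <<'E'
from h import *
o=arm.get_obs();r=R.from_rotvec(o["tool_rot"]).as_matrix();print(np.arctan2(r[1,1],r[0,1]),o["qpos"][6],o["torque"])
E
```

```text
time_s: 13.62
tool_pos: [502.7, -21.8, 110.6]
tool_rot: [-1.843, -2.544, -0.0]
ft_force: [-0.6, -0.3, 0.4]
opening: 13.6
grasp_force: 30.0
time_s: 14.75
tool_pos: [502.8, -21.8, 110.6]
tool_rot: [0.248, 3.132, 0.0]
ft_force: [0.3, 1.0, 1.7]
opening: 13.8
grasp_force: 30.0
1.4128288630094155 1.4421527987262641 [-0.05612967  0.05013022 -0.01838789]
```

```bash
python3 -m pendant '[[[0,0,0],[0,0,0],18],[[0,0,0],[0,0,0],25],[[0,0,0],[0,0,0],40],[[0,0,0],[0,0,0],50],[[0,0,10],[0,0,0],50],[[0,0,25],[0,0,0],50],[[0,0,50],[0,0,0],50],[[-40,20,50],[0,0,0],50],[[-60,40,0],[0,0,0],50],[[-50,60,0],[0,0,0],50],[[0,60,0],[0,0,0],50],[[0,60,0],[0,0,0],50],[[0,0,0],[0,0,0],50],[[0,0,0],[0,0,0],50]]'
python3 - <<'E'
from h import *
t=arm.read_camera("top");s=arm.read_camera("scene")
cv2.imwrite("pics/f.png",np.hstack([cv2.resize(t["color"][130:290,215:415,::-1],(400,320),interpolation=2),cv2.resize(s["color"][165:325,220:420,::-1],(400,320),interpolation=2)]))
E
```

```text
time_s: 16.5
tool_pos: [373.4, 198.9, 242.4]
tool_rot: [0.24, 3.132, -0.001]
ft_force: [1.0, -0.5, -0.6]
opening: 49.8
grasp_force: 0.0
```

View pics/f.png

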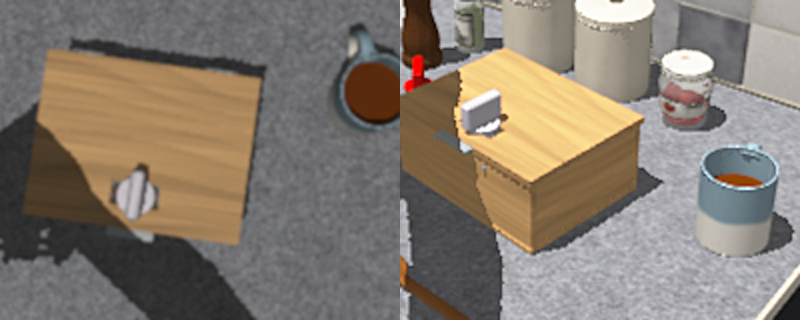

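The lid is shut. The toggle is seated with its wing square across the slot at (135,195), and the mug hasn't moved.

```bash
python3 -c "
from bench import arm
print(arm.close_job())"
```

```text
the job is handed in; nothing more can be done
None
```

The job is handed in at about 16.5 s of the 62 s allowed: the lid is pressed shut past its catch, and the toggle is dropped through the slot, turned a quarter turn and released. The last pictures show the wing square across the slot and the mug standing untouched. The arm stayed clear of the salt shaker, but I did not check the shaker in those last pictures.

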